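# Weigh a stripped camera on the hook scale

### The job

Weigh the stripped camera with the orange grip: lower it gently onto the sprung hook scale so that the bar of its frame hangs in the hook, let go, and leave it hanging untouched until it has stopped bouncing and has hung still for a good second. Then gently lift it off and set it down gently and upright near the middle of the green mat, leaving the scale empty, and do not disturb the other things on the bench.

Things in the scene. Friction and masses are not known exactly. Their poses are not given: they have to be found in the camera images.
- camera_grip (a point): Centre of the orange grip post, 30 (x) by 24 (y) by 52 mm high, on top of the loose camera (0.36 to 0.56 kg); 160 mm above the camera's underside. Camera: black body 50 (x) by 110 (y) by 70 mm high, silver ring on its -x face. Above it two upright 10 mm rods at y = -42 and +42 mm carry a level 10 mm bar along y; the post stands on the bar's middle. z up.
- camera_bar (a point): Centre of the camera frame's level round bar (10 mm thick, 84 mm long, along camera y), 130 mm above the camera's underside and 30 mm below the grip post's centre. The bar is what hangs in the hook. Below it, between the rods, is an open window 74 mm wide, from 5 to 60 mm below this point.
- camera_base (a point): Centre of the camera's underside. z up, y along the 110 mm length.
- hook_seat (a point): Where the bar's centre rests in the hook; 218 mm above the table when empty, sinks with the hook. The hook points to -x (open tip -x, column +x); the bar lies along y. Strip 14 mm wide: trough underside 11 mm below this point, yellow tip 26 mm in front and 15 mm above, shank top 9 mm above, collar 72 mm behind. Brought in from -x, the bar's centre must pass 22 to 47 mm above this point.
- scale_hook (a joint): How far the sprung hook has sunk (m): 0 empty, grows downwards, bottom stop at 0.070. Spring 200 N/m, lightly damped: it bounces for about one second; the camera hanging alone sinks it 17 to 28 mm.
- scale: Fixed scale stand: origin on the table straight below the hook seat, same axes. Column 26 by 36 mm at x = 95 mm, with its cap 288 mm high; foot plate 120 by 160 mm, 18 mm high, from x = 40 to 160 mm. White graduated plates and red pointers beside the column.
- mat_top (a point): Centre of the top of the green square mat, 200 by 200 mm, 4 mm thick, fixed on the table; z up.
- lens: Bystander: black lens standing on end, 72 mm diameter, 72 mm high; origin at the underside.
- spare_body: Bystander: another stripped camera body without frame or grip, 50 by 110 by 75 mm; origin at the underside.
- screwdriver: Bystander: yellow screwdriver, 190 mm long, lying along its x; origin under its middle.
- tweezers: Bystander: brass tweezers, 135 mm long, lying along its x.
- door: Bystander: black battery door 50 by 65 by 8 mm lying flat.
- blower: Bystander: red dust blower standing upright, 62 mm diameter, 140 mm high.
Not all that is in view belongs to the job. What is shaped like the part that bears camera_grip but blue or purple is not meant.

How it is judged:
On the way:
1. The camera hangs by its bar in the hook, touched by nothing but the hook, and has stopped moving for 0.8 s (distance between camera_bar and hook_seat below 0.014 m and value of joint scale_hook above 0.012 m and velocity of joint scale_hook between -0.015 and 0.015 m/s and linear speed of camera below 0.03 m/s and contact force between camera and the arm below 0.05 N and contact force between camera and the fingers below 0.05 N and contact force between each of the arm, the fingers and scale below 0.05 N), for 0.8 s.
At the end, for the whole second after the job is handed in: The camera stands upright (within 0.1 rad) and at rest on the green mat, the centre of its underside within 40 mm of the mat's centre along each of the mat's sides, released; the scale's hook is empty and back within 4 mm of its zero (x of camera_base in the frame of mat_top between -0.04 and 0.04 m and y of camera_base in the frame of mat_top between -0.04 and 0.04 m and z of camera_base in the frame of mat_top between -0.004 and 0.006 m and angle between camera_base's own z axis and vertical below 0.1 rad and linear speed of camera below 0.02 m/s and value of joint scale_hook between -0.004 and 0.004 m); the robot touches nothing.
It fails at once if The camera must not drop onto the hook (camera faster than 0.4 m/s with its bar 12 to 40 mm from the hook's seat) (linear speed of camera above 0.4 m/s and distance between camera_bar and hook_seat between 0.012 and 0.04 m).
It fails at once if The camera must not drop onto the mat (camera faster than 0.5 m/s less than 20 mm above it) (linear speed of camera above 0.5 m/s and horizontal distance between camera_base and mat_top below 0.12 m and z of camera_base in the frame of mat_top below 0.02 m).
It fails at once if The hook must not be forced down (hook sunk more than 55 mm) (value of joint scale_hook above 0.055 m).
It fails at once if The camera must not be slammed on the mat (contact force over 80 N) (contact force between camera and mat above 80 N).
It fails at once if A bystander (lens, spare body, screwdriver, tweezers, battery door, blower) is moved by more than 30 mm (distance of any of lens, spare_body, screwdriver, tweezers, door, blower from where it was at the start of the episode above 0.03 m).
It also fails if it takes over 67 s, if anything falls off the work surface, if the arm or the gripper's body presses on something with over 40 N, if the wrist force passes 120 N, or if a joint passes its speed limit or range.

### The arm

A 6-joint arm with a two-finger parallel gripper is mounted at the origin on the work surface. World frame = base frame: x ahead of the robot, y to its left, z up, the work surface at z = 0. Lengths are in m, angles in rad, forces in N, time in s.
With the tool pointing down it reaches from about 0.3 to 0.875 m from the base axis. Payload 4.2 kg.
Tool frame: the origin (TCP) lies midway between the tips of the shut fingers; the grasp point (between the pads) lies 19 mm behind it; z points along the fingers, x is the direction in which the jaws open and shut, and the axes are right-handed (so a half turn about z gives the same grasp; the last joint's range is limited). The gripper opens to 85 mm and grips with 20 to 120 N. Pads are 22 mm wide; open, the fingers measure 114 mm over their backs; the gripper's body (76 mm by 85 mm) begins 54 mm behind the grasp point. The pads swing forward as they close: fully open they stand 13 mm farther back than shut.
Start: joints at [1.155, 0.32, 1.565, -0, 1.257, -0.02], TCP at [0.222, 0.531, 0.207] pointing down, gripper open.
Joint ranges: [-3.11, 3.11], [-0.84, 2.01], [0.21, 2.61], [-1.34, 4.49], [0.05, 2.63], [-2.56, 2.56]. Speed limits (rad/s): [2.57, 2.57, 3.14, 3.14, 3.14, 3.14].

### API

Orientations are given as a rotation vector (axis times angle).
In Python, from bench import manip gives the robot as it stands.
- The arm moves only by the tool play_rows, never from a script. Its arguments are lists of equal length, an entry for each row: "travel": the shift along the tool's x, y, z in units of 0.2 m (1.0 is 0.2 m), a list of three; "rotation": the turn, a rotation vector about the tool's x, y, z in units of 360 degrees (1.0 is 360 degrees), a list of three; "hand": the opening, from 0 (shut) to 1 (fully open). A call has 1 to 20 rows; each row is the pose to reach, as a shift and turn from the pose measured when the call began, along the tool's axes at that moment, turning the shorter way round; what a row does not reach only later rows make up. A row lasts 1/8 s, in which the tool goes at most 62.5 mm and 10.7 degrees, less where a joint would pass 70% of its speed; a pose out of reach is approached as far as the arm can. A call with a number of a shift or a turn outside -1 to 1 is refused whole. A call with a gripper value outside its range is refused whole. The fingers move at their own pace and stop on an object; "newtons" is the grip in N (left out, the last holds). Time passes only in rows, so rows that repeat a pose let the fingers close. It gives the time, the measured TCP pose, the force and the opening at its end, in the units of the state.
- manip.get_state(): the state, without advancing time (a new reading comes with each control period).
- manip.camera(name): name is "side" or "top"; returns the picture (480x640x3 uint8, red, green, blue); there is no depth.
- manip.camera_model(name): a dict with "intrinsics" (3x3 intrinsics, pixels), "k1" (the pictures are not rectified: a ray, as slopes to the right and down, at radius r is drawn at 1 + k1 r^2 times it, then the intrinsics apply), "world_to_cam" (4x4, takes a point from world to camera coordinates). Camera axes: x right, y down, z forward; pixel columns grow to the right and rows downward; lengths in m; the calibration is good to about 2 mm. A picture is of the moment at which its call begins. camera_model takes no time and is no camera call.
- manip.job_done(): hands the job in, once; it reports no verdict.
Trained networks look in the newest picture that a camera, given by its name, has taken for a name from the list of things; names that differ only in an ending like _2 or _b are one class to them, and where a whole thing is asked for, a point or a joint stands for the part that bears it (a point fixed in the world has none). Each returns a list of dicts, best first, with "confidence" (0 to 1); they miss things now and then, are a little off and sometimes report something else, mostly with a low value. They report only what shows in the picture. A call takes as long as a camera call. They do not tell look-alikes from the thing itself.
- manip.silhouettes(camera, target): "pixels" (480x640 bool, what is visible of it).
- manip.pinpoint(camera, target): "point" ([x, y, z] in m, in world coordinates, good to about 4 mm: a listed point, or the origin of a listed thing).
The state is a dict: "clock": time; "qpos": joint angles; "joint_vel": joint speeds; "tau": joint torques, N m; "eef_pos": TCP position; "orientation": TCP orientation; "wrist_force": force on the tool from outside, world axes, zero at the start; "moment": the same for the moment, N m; "opening": finger opening in m.
Only numpy, scipy, OpenCV 4.12 (cv2) and the standard library are available. Lean on these libraries where they do the work, as an engineer would, in place of code of your own. Each camera call takes 0.05 s, during which the arm holds its last target.

## Working session

There is one attempt and no reset: what is moved stays moved. The work goes in short steps, Python scripts to look and compute and a tool call to move; the robot and the scene stay as the last step left them, time stands still between calls to the robot, and variables do not carry over. Pictures are saved under pics/ and viewed, and the job is handed in when it is done.

Besides the shell and the picture viewer there is one more tool, called after "Emit:" as name(argument=value, ...) on one line, values as JSON. play_rows: Moves the arm, as the interface text tells. Its arguments: {"type":"object","properties":{"travel":{"type":"array"},"rotation":{"type":"array"},"hand":{"type":"array"},"newtons":{"type":"number"}},"required":["travel","rotation","hand"]}

```bash
mkdir -p pics; python3 - <<'E'
from bench import manip
import cv2,numpy as np
s=manip.get_state();print(s)
for c in("side","top"):
    im=manip.camera(c);cv2.imwrite(f"pics/{c}0.png",im[...,::-1])
    m=manip.camera_model(c);print(c,m)
    for t in("camera_grip","camera_bar","camera_base","hook_seat","scale","mat_top","lens","spare_body","screwdriver","tweezers","door","blower"):
        print(c,t,[(np.round(d["point"],3).tolist(),round(d["confidence"],2)) for d in manip.pinpoint(c,t)])
print(manip.get_state()["clock"])
E
```

```text
{'clock': 0.0, 'qpos': array([ 1.15501446e+00,  3.20327853e-01,  1.56571084e+00,  2.78420703e-05,
        1.25741223e+00, -2.00070754e-02]), 'joint_vel': array([ 0.00106971, -0.00105922, -0.00152877, -0.00190568,  0.00046797,
       -0.00118962]), 'tau': array([-2.89038318e-03, -4.15521526e+01, -2.34163910e+01, -1.76638391e-04,
        8.31653218e-03, -3.57729130e-05]), 'eef_pos': array([0.22145295, 0.5300609 , 0.20644931]), 'orientation': array([ 2.61401374e+00,  1.74080313e+00, -2.48298548e-03]), 'wrist_force': array([-0.66395389,  0.01099965,  0.25013629]), 'moment': array([ 0.05170714, -0.00150202, -0.02950072]), 'opening': 0.08541858481514433}
side {'intrinsics': array([[531.95872297,   0.        , 326.91399488],
       [  0.        , 531.95872297, 241.57877872],
       [  0.        ,   0.        ,   1.        ]]), 'k1': -0.013460133534735267, 'world_to_cam': array([[-0.73652205, -0.67641201, -0.00143838,  0.35935697],
       [-0.36667787,  0.40104819, -0.83946869,  0.27385694],
       [ 0.56840357, -0.61775978, -0.54340615,  1.42821274],
       [ 0.        ,  0.        ,  0.   
[... 1745 characters left out ...]
, -0.0], 0.97), ([0.344, -0.442, -0.001], 0.94), ([0.18, -0.306, 0.002], 0.82), ([0.636, -0.437, -0.002], 0.76), ([0.342, -0.267, -0.001], 0.75), ([0.487, -0.271, 0.158], 0.57)]
top hook_seat [([0.538, 0.019, 0.218], 0.87)]
top scale [([0.538, 0.024, -0.003], 0.71)]
top mat_top [([0.433, 0.299, 0.0], 0.93), ([0.487, -0.27, 0.158], 0.73), ([0.484, -0.268, 0.002], 0.6)]
top lens [([0.731, 0.277, 0.002], 0.67), ([0.434, 0.006, -0.001], 0.49), ([0.722, -0.3, 0.0], 0.29)]
top spare_body [([0.438, 0.504, 0.004], 0.53)]
top screwdriver [([0.434, 0.003, -0.002], 0.73)]
top tweezers [([0.435, 0.507, 0.004], 0.79)]
top door [([0.491, -0.525, 0.002], 0.68)]
top blower [([0.656, 0.45, -0.001], 0.7)]
1.3
```

View pics/side0.png

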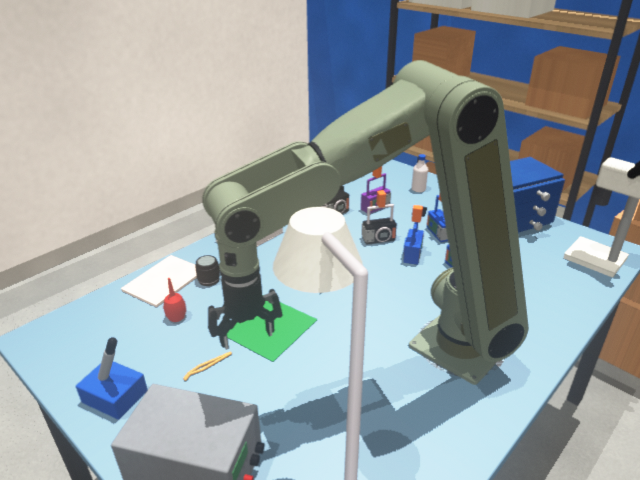

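View pics/top0.png

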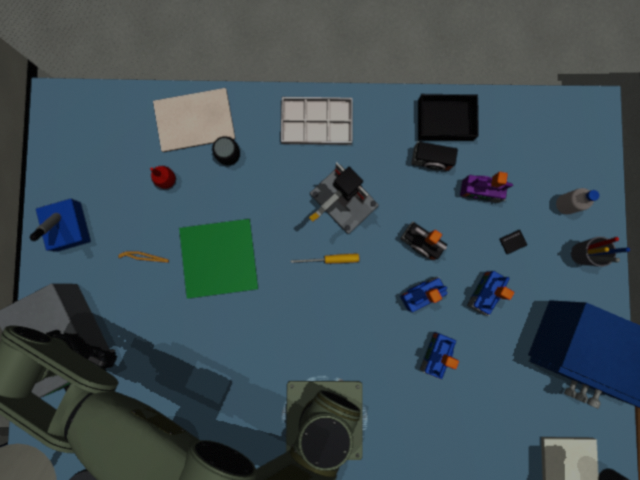

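The side view is mostly blocked by the arm. It shows the black camera at (380,230), with blue and purple look-alikes around it. The top view shows the black camera at (424,240), the scale at (345,195) with its yellow hook tip near (313,216), and the green mat at (218,258). I'll zoom in for the orientations.

```bash
python3 - <<'E'
import cv2,numpy as np
t=cv2.imread("pics/top0.png");s=cv2.imread("pics/side0.png")
a=cv2.resize(t[150:270,280:400],(600,600),interpolation=3)[:,:]
b=cv2.resize(t[190:270,390:470],(600,600),interpolation=3)
cv2.imwrite("pics/a0.png",cv2.resize(np.hstack([a,b]),(800,400)))
cv2.imwrite("pics/b0.png",cv2.resize(s[160:280,320:480],(800,600),interpolation=3))
E
```

```text
(no output)
```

View pics/a0.png

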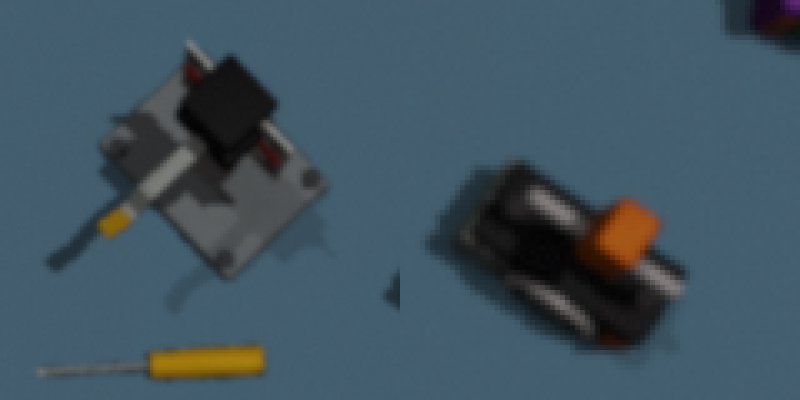

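View pics/b0.png

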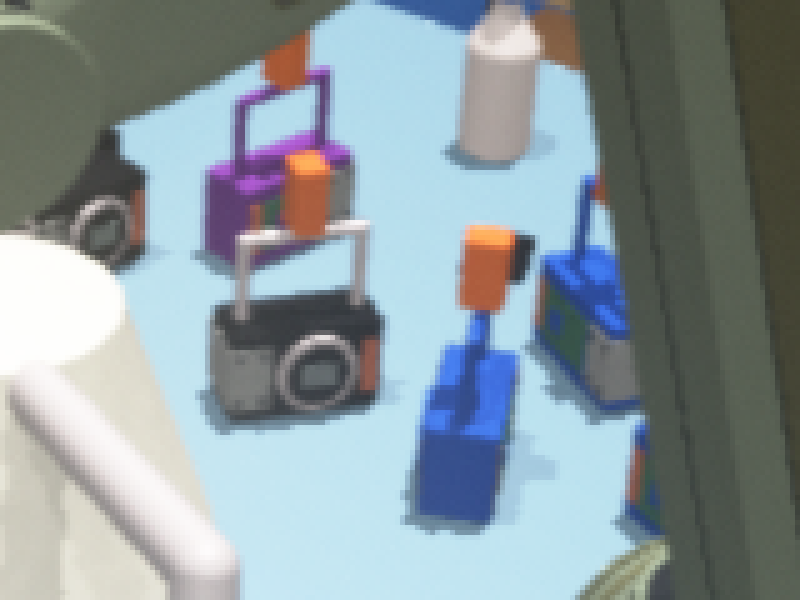

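```bash
cat > h.py <<'E'
import numpy as np,cv2
from bench import manip
from scipy.optimize import minimize
def proj(c,P):
    m=manip.camera_model(c);P=np.atleast_2d(P).astype(float);W=m["world_to_cam"]
    q=P@W[:3,:3].T+W[:3,3];u=q[:,:2]/q[:,2:];r2=(u**2).sum(1,keepdims=True);u=u*(1+m["k1"]*r2)
    K=m["intrinsics"];return u*[K[0,0],K[1,1]]+K[:2,2]
def unproj(c,uv,z):
    m=manip.camera_model(c);W=m["world_to_cam"];K=m["intrinsics"]
    u=(np.atleast_2d(uv)-K[:2,2])/[K[0,0],K[1,1]];d=u.copy()
    for _ in range(5): u=d/(1+m["k1"]*(u**2).sum(1,keepdims=True))
    ray=np.c_[u,np.ones(len(u))]@W[:3,:3];o=-W[:3,:3].T@W[:3,3]
    return o+ray*((z-o[2])/ray[:,2])[:,None]
def box(x0,x1,y0,y1,z0,z1): return np.array([[x,y,z] for x in(x0,x1) for y in(y0,y1) for z in(z0,z1)])
CAM=[box(-.025,.025,-.055,.055,0,.07),box(-.005,.005,-.047,-.037,.07,.135),box(-.005,.005,.037,.047,.07,.135),box(-.005,.005,-.047,.047,.125,.135),box(-.015,.015,-.012,.012,.134,.186)]
MAT=[box(-.1,.1,-.1,.1,0,.004)]
FOOT=[box(.04,.16,-.08,.08,0,.018),box(.082,.108,-.018,.018,0,.288),box(-.026,.08,-.007,.007,.207,.22)]
def render(c,parts,x,y,yaw,z=0,s=4):
    im=np.zeros((480*s,640*s),np.uint8);R=np.array([[np.cos(yaw),-np.sin(yaw),0],[np.sin(yaw),np.cos(yaw),0],[0,0,1]])
    for p in parts:
        h=cv2.convexHull(((proj(c,p@R.T+[x,y,z])+.5)*s).astype(np.float32)).astype(np.int32);cv2.fillConvexPoly(im,h,255)
    return cv2.resize(im,(640,480),interpolation=cv2.INTER_AREA)/255.
def fit(c,parts,mask,x,y,yaws):
    f=lambda p:np.abs(render(c,parts,p[0],p[1],p[2])-mask).sum()/mask.sum()
    best=None
    for w in yaws:
        r=minimize(f,[x,y,w],method="Nelder-Mead",options=dict(initial_simplex=np.array([[x,y,w],[x+.01,y,w],[x,y+.01,w],[x,y,w+.2]]),maxiter=120))
        if best is None or r.fun<best.fun: best=r
    return best.x,best.fun
E
python3 - <<'E'
from h import *
im=cv2.imread("pics/top0.png")
manip.camera("top")
for t,parts,x,y,ys in(("camera_grip",CAM,.486,-.268,(.7,1.,1.3,.4)),("scale",FOOT,.538,.021,(-.5,-.8,-1.1)),("mat_top",MAT,.433,.3,(0,.1))):
    for d in manip.silhouettes("top",t):
        m=d["pixels"];v,u=np.nonzero(m);c=proj("top",[x,y,.08])[0]
        print(t,round(d["confidence"],2),m.sum(),u.mean(),v.mean())
        if abs(u.mean()-c[0])+abs(v.mean()-c[1])<40: print(fit("top",parts,m.astype(float),x,y,ys)); cv2.imwrite(f"pics/m_{t}.png",m*255)
hsv=cv2.cvtColor(im,cv2.COLOR_BGR2HSV)
# mat by colour
g=((abs(hsv[...,0].astype(int)-60)<15)&(hsv[...,1]>150)).astype(np.uint8)
cs=max(cv2.findContours(g,0,1)[0],key=cv2.contourArea);mm=np.zeros(g.shape,np.uint8);cv2.drawContours(mm,[cs],-1,1,-1)
print("matcol",fit("top",MAT,mm.astype(float),.433,.3,(0,.1)))
# tip
y=((abs(hsv[...,0].astype(int)-24)<8)&(hsv[...,1]>150));y[:, :295]=0;y[:,330:]=0;y[:200]=0;y[235:]=0
v,u=np.nonzero(y);print("tip",u.mean(),v.mean(),len(u),unproj("top",[[u.mean(),v.mean()]],.23))
print(manip.get_state()["clock"])
E
```

```text
camera_grip 0.97 1045 424.4526315789474 241.88708133971292
(array([ 0.48241823, -0.26490222,  2.56396763]), np.float64(0.06639647246458392))
camera_grip 0.83 1021 423.84818805093045 294.34769833496574
camera_grip 0.83 1227 485.59005704971474 186.51100244498778
camera_grip 0.78 1070 439.08971962616823 356.0915887850467
camera_grip 0.57 1185 489.76962025316453 292.926582278481
scale 0.73 2639 343.2133383857522 198.27358848048505
mat_top 0.55 5219 217.69975091013603 258.5073768921249
(array([0.43373944, 0.30305707, 0.13886594]), np.float64(0.022581142056362687))
matcol (array([0.43516172, 0.30292639, 0.14134812]), np.float64(0.03531992773176283))
tip 313.5 216.5 44 [[0.52415863 0.03524661 0.23      ]]
1.5[ WARN:0@15.118] global loadsave.cpp:1063 imwrite_ Unsupported depth image for selected encoder is fallbacked to CV_8U.
```

```bash
python3 - <<'E'
from h import *
manip.camera("top")
for k in range(2):
  for d in manip.silhouettes("top","scale")[:1]: 
    m=d["pixels"].astype(float)
    FO=FOOT+[box(.075,.115,-.023,.023,.26,.288)]
    p,e=fit("top",FO,m,.538,.021,(-.5,-.8,-1.1,-.3));print(p,e)
im=cv2.imread("pics/top0.png")
r=render("top",FO,*p);o=im.copy();cs,_=cv2.findContours((r>.5).astype(np.uint8),0,1)
big=cv2.resize(im[150:270,280:400],(600,600));
cv2.drawContours(big,[((c-[280,150])*5+2).astype(np.int32) for c in cs],-1,(0,0,255),1)
b2=cv2.resize(m[150:270,280:400],(600,600));big[b2>.5]=big[b2>.5]//2+[0,60,0]
cv2.imwrite("pics/sc.png",big)
print([ (d["point"],d["confidence"]) for d in manip.pinpoint("top","hook_seat")],manip.get_state()["clock"])
E
```

```text
[ 0.53587655  0.02444466 -0.80679829] 0.06559727688543772
[ 0.53587655  0.02444466 -0.80679829] 0.06559727688543772
[([0.5418, 0.0194, 0.2194], 0.56)] 1.7
```

View pics/sc.png

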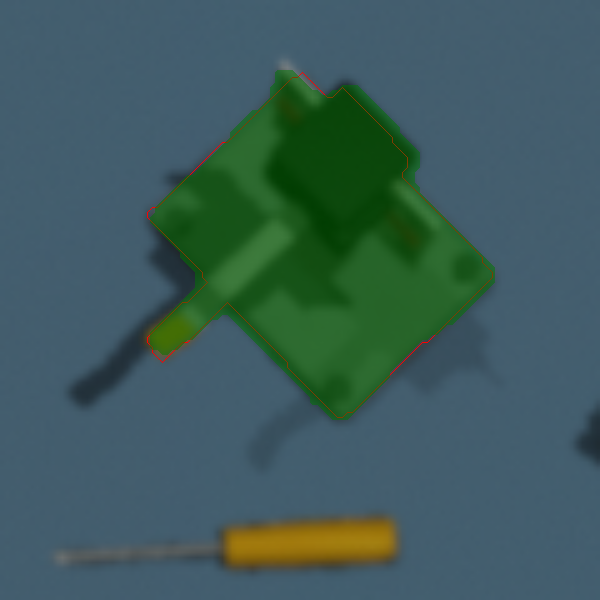

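```bash
cat >> h.py <<'E'
from scipy.spatial.transform import Rotation as Ro
def down(a): # tool x at world angle a, z down
    return Ro.from_matrix(np.array([[np.cos(a),np.sin(a),0],[np.sin(a),-np.cos(a),0],[0,0,-1]]))
def go(*wps):
    s=manip.get_state();R=Ro.from_rotvec(s["orientation"])
    M=R.as_matrix();print("t",round(s["clock"],2),"pos",np.round(s["eef_pos"],4),"ang",round(np.arctan2(M[1,0],M[0,0]),3),"tilt",round(np.arccos(-M[2,2]),4),"F",np.round(s["wrist_force"],2),"op",round(s["opening"],4))
    for x,y,z,a in wps:
        print((x,y,z,a),"travel",np.round(M.T@(np.array([x,y,z])-s["eef_pos"])/.2,3),"rot",np.round((R.inv()*down(a)).as_rotvec()/(2*np.pi),4))
E
python3 -c "
from h import *
go((.222,.53,.38,1.175),(.34,.30,.40,1.12))"
```

```text
t 1.7 pos [0.2217 0.5306 0.2073] ang 1.175 tilt 0.0001 F [ 0.15 -0.99  0.39] op 0.0852
(0.222, 0.53, 0.38, 1.175) travel [-0.002  0.003 -0.863] rot [ 0. -0.  0.]
(0.34, 0.3, 0.4, 1.12) travel [-0.836  0.99  -0.963] rot [-0.     -0.      0.0088]
```

Emit:
play_rows(travel=[[0, 0, -0.3], [0, 0, -0.6], [-0.2, 0.25, -0.85], [-0.4, 0.5, -0.96], [-0.6, 0.74, -0.96], [-0.83, 0.98, -0.96], [-0.83, 0.98, -0.96]], rotation=[[0, 0, 0], [0, 0, 0], [0, 0, 0], [0, 0, 0.004], [0, 0, 0.009], [0, 0, 0.009], [0, 0, 0.009]], hand=[1, 1, 1, 1, 1, 1, 1])

```text
clock: 2.58
eef_pos: [0.3393, 0.2992, 0.4001]
orientation: [2.665, 1.663, 0.002]
wrist_force: [-0.1, 0.7, 0.6]
opening: 0.0856
```

```bash
python3 -c "
from h import *
go((.40,.12,.40,1.06))"
```

```text
t 2.58 pos [0.3393 0.2992 0.4001] ang 1.116 tilt 0.0015 F [-0.06  0.75  0.56] op 0.0856
(0.4, 0.12, 0.4, 1.06) travel [-0.671  0.667  0.   ] rot [ 0.0002 -0.0002  0.0088]
```

Emit:
play_rows(travel=[[-0.25, 0.25, 0], [-0.5, 0.5, 0], [-0.75, 0.75, 0], [-0.98, 0.97, 0], [-0.98, 0.97, 0]], rotation=[[0, 0, 0], [0, 0, 0.005], [0, 0, 0.01], [0, 0, 0.01], [0, 0, 0.01]], hand=[1, 1, 1, 1, 1])

```text
clock: 3.2
eef_pos: [0.4277, 0.0351, 0.4002]
orientation: [2.718, 1.573, 0.002]
wrist_force: [-0.6, 0.9, -0.2]
opening: 0.0854
```

```bash
python3 -c "
from h import *
go((.46,-.14,.40,.993))
for c in ('side','top'):
  im=manip.camera(c);cv2.imwrite('pics/%s1.png'%c,im[...,::-1])
  for t in ('camera_grip','camera_bar','camera_base'):
    print(c,t,[np.round(d['point'],4).tolist() for d in manip.pinpoint(c,t) if np.hypot(d['point'][0]-.484,d['point'][1]+.267)<.03])
  for d in manip.silhouettes(c,'camera_grip'):
    m=d['pixels'];v,u=np.nonzero(m);q=proj(c,[.484,-.267,.08])[0]
    if abs(u.mean()-q[0])+abs(v.mean()-q[1])<15: print(c,m.sum(),fit(c,CAM,m.astype(float),.484,-.267,(-.58,-.4,-.75)))
print(manip.get_state()['clock'])
"
```

```text
t 3.2 pos [0.4277 0.0351 0.4002] ang 1.049 tilt 0.0019 F [-0.62  0.85 -0.23] op 0.0854
(0.46, -0.14, 0.4, 0.993) travel [-0.679  0.576  0.001] rot [ 0.0003 -0.0001  0.009 ]
side camera_grip [[0.4843, -0.2656, 0.1539]]
side camera_bar [[0.4901, -0.2708, 0.1305]]
side camera_base [[0.485, -0.2662, -0.0025]]
side 916 (array([ 0.48953928, -0.26476646, -0.81105632]), np.float64(0.2640979535919171))
top camera_grip [[0.4876, -0.2728, 0.1569]]
top camera_bar []
top camera_base [[0.4848, -0.2711, 0.001]]
top 998 (array([ 0.4834574 , -0.26360229, -0.57069433]), np.float64(0.07061967071397697))
3.7
```

View pics/side1.png

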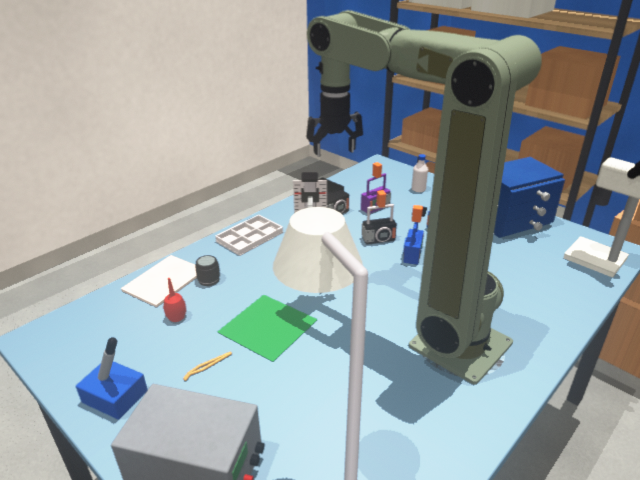

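The side view now shows the target camera clearly at (380,230), away from its look-alikes. The estimates agree on about (0.485, -0.267), yaw about -0.575.

Emit:
play_rows(travel=[[-0.22, 0.2, 0], [-0.46, 0.39, 0], [-0.68, 0.58, 0], [-0.9, 0.75, 0], [-0.9, 0.75, 0]], rotation=[[0, 0, 0], [0, 0, 0.005], [0, 0, 0.009], [0, 0, 0.009], [0, 0, 0.009]], hand=[1, 1, 1, 1, 1])

```text
clock: 4.32
eef_pos: [0.4691, -0.1945, 0.399]
orientation: [-2.761, -1.497, -0.0]
wrist_force: [-0.6, 1.3, 0.2]
opening: 0.0852
```

```bash
python3 -c "
from h import *
go((.485,-.267,.28,.995),(.485,-.267,.22,.995))"
```

```text
t 4.33 pos [ 0.4691 -0.1945  0.399 ] ang 0.994 tilt 0.0006 F [-0.58  1.25  0.19] op 0.0852
(0.485, -0.267, 0.28, 0.995) travel [-0.261  0.265  0.595] rot [-0.0001 -0.0001 -0.0002]
(0.485, -0.267, 0.22, 0.995) travel [-0.261  0.265  0.895] rot [-0.0001 -0.0001 -0.0002]
```

Emit:
play_rows(travel=[[-0.13, 0.13, 0], [-0.26, 0.265, 0.15], [-0.26, 0.265, 0.4], [-0.26, 0.265, 0.65], [-0.26, 0.265, 0.8], [-0.26, 0.265, 0.8]], rotation=[[0, 0, 0], [0, 0, 0], [0, 0, 0], [0, 0, 0], [0, 0, 0], [0, 0, 0]], hand=[1, 1, 1, 1, 1, 1])

```text
clock: 5.08
eef_pos: [0.4842, -0.2647, 0.2369]
orientation: [-2.756, -1.497, 0.004]
wrist_force: [0.6, -0.8, -0.3]
opening: 0.0855
```

```bash
python3 -c "
from h import *
go((.485,-.267,.145,.995))
ims=[]
for c,(x0,y0) in (('side',(300,150)),('top',(360,180))):
  im=manip.camera(c);ims.append(cv2.resize(im[y0:y0+120,x0:x0+130],(400,370),interpolation=3))
cv2.imwrite('pics/c2.png',np.hstack(ims)[...,::-1])
"
```

```text
t 5.08 pos [ 0.4842 -0.2647  0.2369] ang 0.996 tilt 0.0059 F [ 0.56 -0.84 -0.29] op 0.0855
(0.485, -0.267, 0.145, 0.995) travel [-0.008  0.012  0.46 ] rot [-0.0009 -0.0001  0.0001]
```

View pics/c2.png

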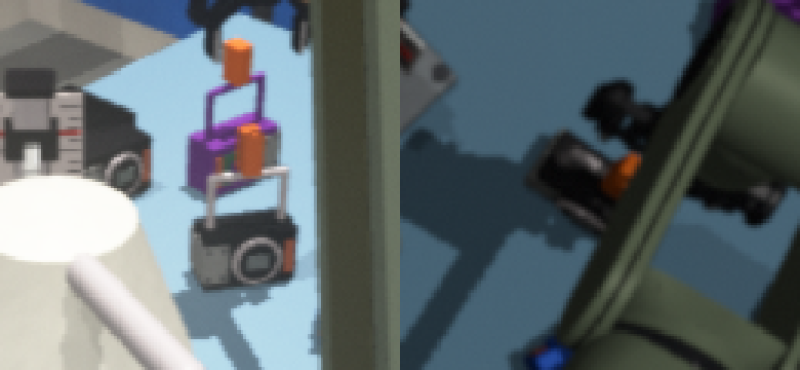

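The fingers (side crop, about (205,30) and (300,10)) straddle the orange post at (250,150). Descending now, then closing.

Emit:
play_rows(travel=[[-0.01, 0.01, 0.1], [-0.01, 0.01, 0.2], [-0.01, 0.01, 0.3], [-0.01, 0.01, 0.4], [-0.01, 0.01, 0.46], [-0.01, 0.01, 0.46], [-0.01, 0.01, 0.46], [-0.01, 0.01, 0.46], [-0.01, 0.01, 0.46], [-0.01, 0.01, 0.46], [-0.01, 0.01, 0.46]], rotation=[[0, 0, 0], [-0.001, 0, 0], [-0.001, 0, 0], [-0.001, 0, 0], [-0.001, 0, 0], [-0.001, 0, 0], [-0.001, 0, 0], [-0.001, 0, 0], [-0.001, 0, 0], [-0.001, 0, 0], [-0.001, 0, 0]], hand=[1, 1, 1, 1, 1, 1, 0.25, 0.2, 0.1, 0, 0], newtons=40)

```text
clock: 6.55
eef_pos: [0.4872, -0.2689, 0.1488]
orientation: [2.755, 1.496, 0.008]
wrist_force: [1.4, 1.8, 3.2]
opening: 0.0225
```

```bash
python3 -c "
from h import *
go((.485,-.267,.31,.995))"
```

```text
t 6.55 pos [ 0.4872 -0.2689  0.1488] ang 0.995 tilt 0.0088 F [1.36 1.8  3.25] op 0.0225
(0.485, -0.267, 0.31, 0.995) travel [ 0.003 -0.007 -0.806] rot [ 0.0014 -0.0002  0.    ]
```

Emit:
play_rows(travel=[[0, 0, -0.05], [0, 0, -0.15], [0, 0, -0.35], [0, 0, -0.55], [0, 0, -0.75], [0, 0, -0.85], [0, 0, -0.85], [0, 0, -0.85]], rotation=[[0.001, 0, 0], [0.001, 0, 0], [0.001, 0, 0], [0.001, 0, 0], [0.001, 0, 0], [0.001, 0, 0], [0.001, 0, 0], [0.001, 0, 0]], hand=[0, 0, 0, 0, 0, 0, 0, 0])

```text
clock: 7.55
eef_pos: [0.485, -0.268, 0.3171]
orientation: [-2.759, -1.499, -0.001]
wrist_force: [0.4, -0.4, -5.4]
opening: 0.0229
```

```bash
python3 -c "
from h import *
ims=[]
for c,(x0,y0) in (('side',(300,110)),('top',(360,180))):
  im=manip.camera(c);ims.append(cv2.resize(im[y0:y0+120,x0:x0+130],(400,370),interpolation=3))
  print(c,[(np.round(d['point'],4).tolist(),round(d['confidence'],2)) for d in manip.pinpoint(c,'camera_bar')])
cv2.imwrite('pics/c3.png',np.hstack(ims)[...,::-1])
F=[]
for k in range(1): F.append(manip.get_state()['wrist_force'])
print(F)
go((.42,-.08,.335,.9),(.42,.0,.335,.8))
"
```

```text
side [([0.4866, -0.2744, 0.2975], 0.8), ([0.6333, -0.4337, 0.1308], 0.71), ([0.1794, -0.3047, 0.1282], 0.67)]
top [([0.3372, -0.2645, 0.1281], 0.77), ([0.3499, -0.4409, 0.1313], 0.61), ([0.4835, -0.2688, 0.2972], 0.59)]
[array([ 0.10453745, -0.25183026, -5.02923726])]
t 7.75 pos [ 0.4854 -0.2681  0.3175] ang 0.995 tilt 0.0013 F [ 0.1  -0.25 -5.03] op 0.023
(0.42, -0.08, 0.335, 0.9) travel [ 0.611 -0.786 -0.086] rot [-0.     -0.0002  0.0151]
(0.42, 0.0, 0.335, 0.8) travel [ 0.946 -1.004 -0.086] rot [-0.     -0.0002  0.031 ]
```

View pics/c3.png

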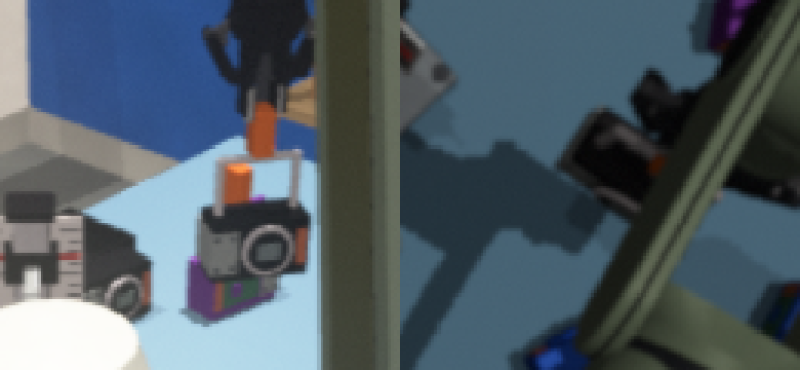

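Emit:
play_rows(travel=[[0.08, -0.1, -0.05], [0.2, -0.26, -0.08], [0.35, -0.44, -0.08], [0.5, -0.64, -0.08], [0.65, -0.82, -0.08], [0.78, -0.92, -0.08], [0.9, -0.98, -0.08], [0.94, -1.0, -0.08], [0.94, -1.0, -0.08]], rotation=[[0, 0, 0], [0, 0, 0.005], [0, 0, 0.01], [0, 0, 0.015], [0, 0, 0.02], [0, 0, 0.025], [0, 0, 0.03], [0, 0, 0.03], [0, 0, 0.03]], hand=[0, 0, 0, 0, 0, 0, 0, 0, 0])

```text
clock: 8.88
eef_pos: [0.4197, -0.0014, 0.3339]
orientation: [-2.888, -1.235, -0.001]
wrist_force: [0.7, -0.3, -5.0]
opening: 0.023
```

```bash
python3 -c "
from h import *
go((.42,.06,.335,.766),(.44,.122,.30,.766))"
```

```text
t 8.88 pos [ 0.4197 -0.0014  0.3339] ang 0.808 tilt 0.0006 F [ 0.72 -0.33 -5.05] op 0.023
(0.42, 0.06, 0.335, 0.766) travel [ 0.223 -0.211 -0.006] rot [ 0.     -0.0001  0.0067]
(0.44, 0.122, 0.3, 0.766) travel [ 0.516 -0.353  0.17 ] rot [ 0.     -0.0001  0.0067]
```

Emit:
play_rows(travel=[[0.1, -0.1, 0], [0.22, -0.2, 0], [0.36, -0.28, 0.08], [0.5, -0.35, 0.18], [0.52, -0.35, 0.28], [0.52, -0.35, 0.31], [0.52, -0.35, 0.31], [0.52, -0.35, 0.31], [0.52, -0.35, 0.31]], rotation=[[0, 0, 0], [0, 0, 0.003], [0, 0, 0.007], [0, 0, 0.007], [0, 0, 0.007], [0, 0, 0.007], [0, 0, 0.007], [0, 0, 0.007], [0, 0, 0.007]], hand=[0, 0, 0, 0, 0, 0, 0, 0, 0])

```text
clock: 10.0
eef_pos: [0.4413, 0.1219, 0.2728]
orientation: [2.915, 1.171, 0.004]
wrist_force: [0.3, 0.1, -3.8]
opening: 0.0223
```

```bash
python3 -c "
from h import *
for c in ('side','top'):
  im=manip.camera(c);cv2.imwrite('pics/%s4.png'%c,im[...,::-1])
  for t in('camera_bar','camera_grip','camera_base','hook_seat','scale'):print(c,t,[(np.round(d['point'],4).tolist(),round(d['confidence'],2)) for d in manip.pinpoint(c,t) if d['point'][1]>-.1])
go((.538,.021,.272,.766))
"
```

```text
side camera_bar []
side camera_grip [([0.4383, 0.1233, 0.2825], 0.53)]
side camera_base []
side hook_seat [([0.5371, 0.0254, 0.2144], 0.5)]
side scale []
top camera_bar [([0.4376, 0.1233, 0.2556], 0.45)]
top camera_grip []
top camera_base []
top hook_seat [([0.5402, 0.0215, 0.223], 0.92)]
top scale [([0.5391, 0.0229, 0.0015], 0.88)]
t 10.6 pos [0.4409 0.1222 0.2719] ang 0.764 tilt 0.0006 F [ 1.12 -0.46 -4.49] op 0.0227
(0.538, 0.021, 0.272, 0.766) travel [ 0.     0.701 -0.   ] rot [ 0.     -0.0001 -0.0003]
```

View pics/side4.png

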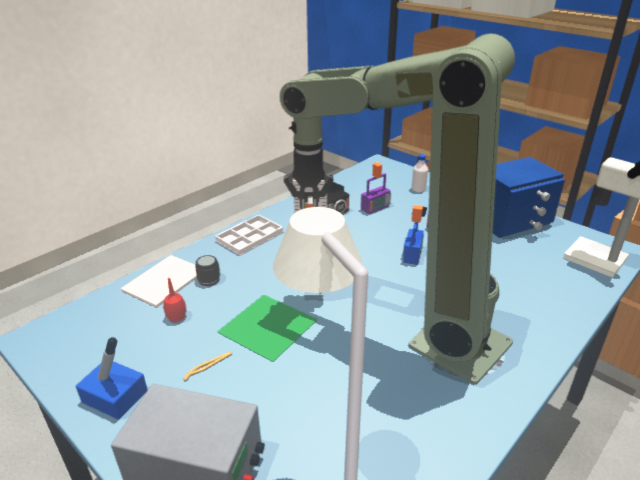

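View pics/top4.png

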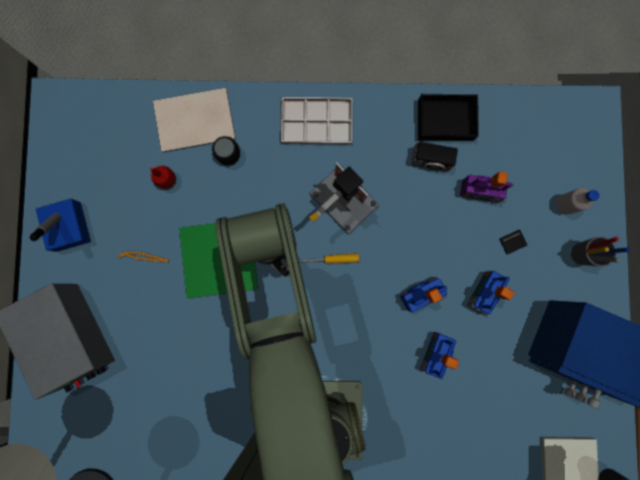

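Most of the camera is hidden here, by the lamp in the side view and by the arm in the top view. The readings are consistent, though: bar at z 0.255 and hook seat at (0.539, 0.022). I'll move in along hook +x and watch the force.

Emit:
play_rows(travel=[[0, 0.06, 0], [0, 0.16, 0], [0, 0.26, 0], [0, 0.36, 0], [0, 0.46, 0], [0, 0.55, 0], [0, 0.63, 0], [0, 0.69, 0], [0, 0.71, 0], [0, 0.71, 0], [0, 0.71, 0], [0, 0.71, 0]], rotation=[[0, 0, 0], [0, 0, 0], [0, 0, 0], [0, 0, 0], [0, 0, 0], [0, 0, 0], [0, 0, 0], [0, 0, 0], [0, 0, 0], [0, 0, 0], [0, 0, 0], [0, 0, 0]], hand=[0, 0, 0, 0, 0, 0, 0, 0, 0, 0, 0, 0])

```text
clock: 12.1
eef_pos: [0.5389, 0.0201, 0.2721]
orientation: [-2.914, -1.172, -0.001]
wrist_force: [-0.2, -0.3, -4.0]
opening: 0.0225
```

```bash
python3 -c "
from h import *
ims=[]
for c,(x0,y0) in (('side',(240,120)),('top',(260,130))):
  im=manip.camera(c);ims.append(cv2.resize(im[y0:y0+150,x0:x0+150],(400,400),interpolation=3))
  for t in('camera_bar','camera_grip','camera_base','hook_seat'):print(c,t,[(np.round(d['point'],4).tolist(),round(d['confidence'],2)) for d in manip.pinpoint(c,t) if d['point'][1]>-.1])
cv2.imwrite('pics/c5.png',np.hstack(ims)[...,::-1])
go((.539,.0215,.24,.766))
"
```

```text
side camera_bar [([0.5397, 0.0164, 0.2526], 0.51)]
side camera_grip [([0.5343, 0.0232, 0.2808], 0.83)]
side camera_base []
side hook_seat []
top camera_bar [([0.5385, 0.0199, 0.2567], 0.97)]
top camera_grip [([0.541, 0.0193, 0.2837], 0.82), ([0.4337, 0.2992, 0.0025], 0.17)]
top camera_base []
top hook_seat [([0.5399, 0.0182, 0.2191], 0.39)]
t 12.6 pos [0.5392 0.0197 0.2719] ang 0.764 tilt 0.0006 F [ 0.37  0.18 -4.34] op 0.0226
(0.539, 0.0215, 0.24, 0.766) travel [ 0.006 -0.007  0.16 ] rot [-0.     -0.0001 -0.0003]
```

View pics/c5.png

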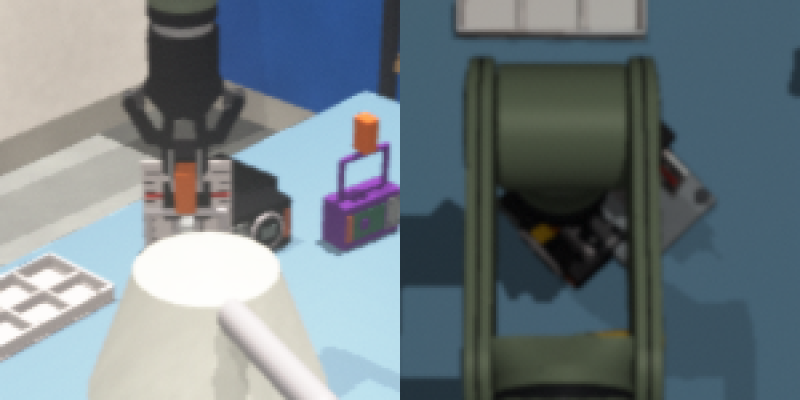

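The top view shows the yellow tip (540,232) in front of the bar and over the body, so the hook is inside the window. Lowering now.

Emit:
play_rows(travel=[[0, 0, 0.02], [0, 0, 0.05], [0, 0, 0.08], [0, 0, 0.11], [0, 0, 0.14], [0, 0, 0.16], [0, 0, 0.18], [0, 0, 0.2], [0, 0, 0.22], [0, 0, 0.22], [0, 0, 0.22], [0, 0, 0.22]], rotation=[[0, 0, 0], [0, 0, 0], [0, 0, 0], [0, 0, 0], [0, 0, 0], [0, 0, 0], [0, 0, 0], [0, 0, 0], [0, 0, 0], [0, 0, 0], [0, 0, 0], [0, 0, 0]], hand=[0, 0, 0, 0, 0, 0, 0, 0, 0, 0, 0, 0])

```text
clock: 14.1
eef_pos: [0.5392, 0.0197, 0.2281]
orientation: [-2.915, -1.171, -0.001]
wrist_force: [-1.3, -0.0, -1.1]
opening: 0.0231
```

```bash
python3 -c "
from h import *
F=[]
for k in range(3):
  im=manip.camera('top');F.append(manip.get_state()['wrist_force'][2])
print(F)
for c in('side','top'):
  im=manip.camera(c);
  for t in('camera_bar','hook_seat'):print(c,t,[(np.round(d['point'],4).tolist(),round(d['confidence'],2)) for d in manip.pinpoint(c,t) if d['point'][1]>-.1])
go((.539,.0215,.2155,.766))
"
```

```text
[np.float64(-1.732847865460438), np.float64(-1.800222473363325), np.float64(-1.3952313428466652)]
side camera_bar [([0.5391, 0.0246, 0.1994], 0.72), ([0.5407, 0.0135, 0.2104], 0.51)]
side hook_seat [([0.5355, 0.0229, 0.2014], 0.56)]
top camera_bar [([0.5384, 0.0196, 0.2075], 0.56), ([0.5359, 0.0199, 0.0784], 0.47)]
top hook_seat [([0.5407, 0.0195, 0.2065], 0.64), ([0.5369, 0.0203, 0.0805], 0.56)]
t 14.55 pos [0.5392 0.0197 0.2279] ang 0.764 tilt 0.0005 F [-1.65  0.14 -2.16] op 0.0225
(0.539, 0.0215, 0.2155, 0.766) travel [ 0.006 -0.007  0.062] rot [-0.     -0.0001 -0.0003]
```

Emit:
play_rows(travel=[[0, 0, 0.015], [0, 0, 0.03], [0, 0, 0.04], [0, 0, 0.045], [0, 0, 0.045], [0, 0, 0.045]], rotation=[[0, 0, 0], [0, 0, 0], [0, 0, 0], [0, 0, 0], [0, 0, 0], [0, 0, 0]], hand=[0, 0, 0, 0, 0, 0])

```text
clock: 15.3
eef_pos: [0.5392, 0.0197, 0.2191]
orientation: [-2.915, -1.172, -0.001]
wrist_force: [-2.5, 1.4, -0.5]
opening: 0.023
```

```bash
python3 -c "
from h import *
F=[]
for k in range(6):
  im=manip.camera('top');F.append(np.round(manip.get_state()['wrist_force'],2))
print(F,np.mean(F,0))
go((.539,.0215,.2155,.766))
"
```

```text
[array([-1.4 ,  0.87, -0.11]), array([-1.71, -0.44,  0.19]), array([-1.97,  0.38,  0.28]), array([-0.27,  1.05,  0.02]), array([-1.58,  0.93, -0.24]), array([-1.95,  0.07,  0.65])] [-1.48        0.47666667  0.13166667]
t 15.6 pos [0.5392 0.0197 0.219 ] ang 0.764 tilt 0.0006 F [-1.95  0.07  0.65] op 0.0228
(0.539, 0.0215, 0.2155, 0.766) travel [ 0.005 -0.007  0.017] rot [ 0.     -0.0001 -0.0003]
```

The vertical load is now on the hook. There is about 1.5 N sideways toward hook -x, so I'll back off 2–3 mm before releasing.

Emit:
play_rows(travel=[[0, -0.007, 0], [0, -0.012, 0], [0, -0.012, 0], [0, -0.012, 0]], rotation=[[0, 0, 0], [0, 0, 0], [0, 0, 0], [0, 0, 0]], hand=[0, 0, 0, 0])

```text
clock: 16.1
eef_pos: [0.5378, 0.0217, 0.219]
orientation: [-2.914, -1.171, -0.002]
wrist_force: [1.6, 0.2, 0.3]
opening: 0.0229
```

```bash
python3 -c "
from h import *
F=[]
for k in range(6):
  im=manip.camera('side');F.append(np.round(manip.get_state()['wrist_force'],2))
print(np.mean(F,0))
cv2.imwrite('pics/s6.png',cv2.resize(im[120:270,240:390],(600,600),interpolation=3)[...,::-1])
go((.539,.0215,.2155,.766))
"
```

```text
[ 1.465      -0.49       -0.38666667]
t 16.4 pos [0.5378 0.0217 0.219 ] ang 0.764 tilt 0.0013 F [ 1.97 -0.31 -0.7 ] op 0.0229
(0.539, 0.0215, 0.2155, 0.766) travel [0.004 0.005 0.017] rot [ 0.     -0.0002 -0.0003]
```

View pics/s6.png

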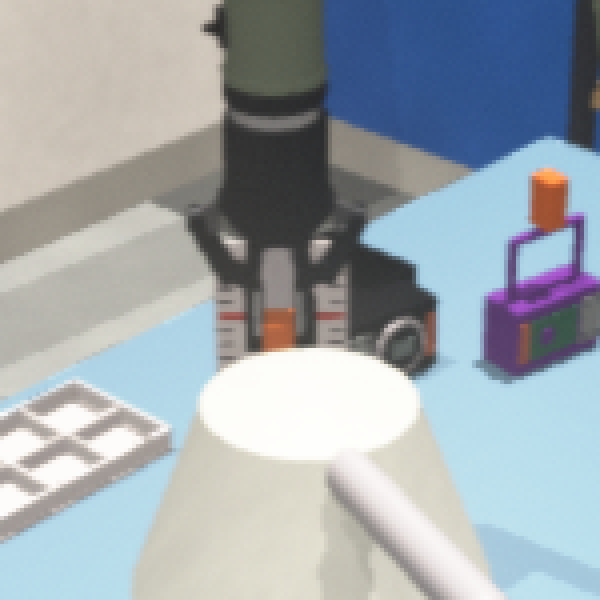

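Emit:
play_rows(travel=[[0, 0.006, 0], [0, 0.006, 0], [0, 0.006, 0], [0, 0.006, 0], [0, 0.006, 0], [0, 0.006, 0], [0, 0.006, 0], [0, 0.006, 0], [0, 0.006, -0.05], [0, 0.006, -0.15], [0, 0.006, -0.3], [0, 0.006, -0.45], [0, 0.006, -0.45]], rotation=[[0, 0, 0], [0, 0, 0], [0, 0, 0], [0, 0, 0], [0, 0, 0], [0, 0, 0], [0, 0, 0], [0, 0, 0], [0, 0, 0], [0, 0, 0], [0, 0, 0], [0, 0, 0], [0, 0, 0]], hand=[0, 0.35, 0.5, 0.65, 0.8, 1, 1, 1, 1, 1, 1, 1, 1])

```text
clock: 18.02
eef_pos: [0.5399, 0.0207, 0.3121]
orientation: [2.913, 1.171, 0.011]
wrist_force: [-0.3, -0.2, -0.1]
opening: 0.0854
```

```bash
python3 -c "
from h import *
ims=[]
for c,(x0,y0) in (('side',(240,120)),('top',(260,130))):
  im=manip.camera(c);ims.append(cv2.resize(im[y0:y0+150,x0:x0+150],(400,400),interpolation=3))
  for t in('camera_bar','camera_grip','camera_base','hook_seat'):print(c,t,[(np.round(d['point'],4).tolist(),round(d['confidence'],2)) for d in manip.pinpoint(c,t) if d['point'][1]>-.1])
cv2.imwrite('pics/c7.png',np.hstack(ims)[...,::-1])
go((.539,.0215,.2155,.766))
"
```

```text
side camera_bar []
side camera_grip [([0.5354, 0.0241, 0.1938], 0.69), ([0.5378, 0.0233, 0.229], 0.61)]
side camera_base [([0.4348, 0.3018, -0.001], 0.48)]
side hook_seat [([0.5356, 0.0211, 0.1943], 0.72)]
top camera_bar []
top camera_grip [([0.5387, 0.0168, 0.2263], 0.89)]
top camera_base [([0.5363, 0.0197, 0.07], 0.72)]
top hook_seat [([0.5382, 0.0193, 0.1968], 0.44)]
t 18.52 pos [0.5384 0.0207 0.3085] ang 0.764 tilt 0.0008 F [-0.02 -0.39 -0.82] op 0.0853
(0.539, 0.0215, 0.2155, 0.766) travel [ 0.005 -0.     0.465] rot [-0.0001 -0.0001 -0.0003]
```

View pics/c7.png

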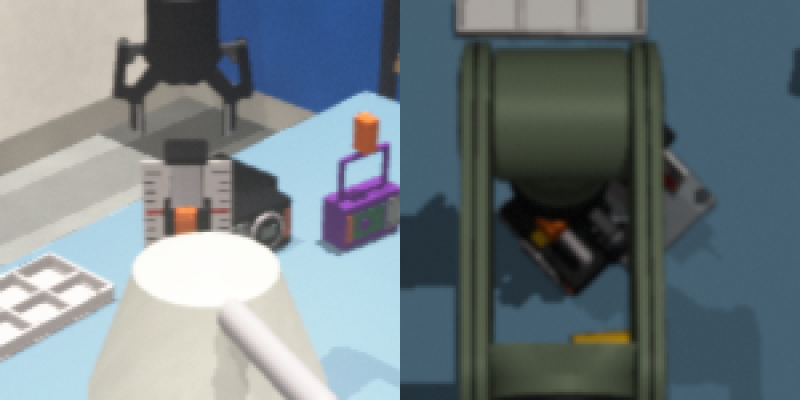

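The gripper is well clear. The camera hangs with its grip at z about 0.227 and the seat at about 0.196, so the hook has sunk about 22 mm. I'll wait for it to settle.

Emit:
play_rows(travel=[[0, 0, 0], [0, 0, 0], [0, 0, 0], [0, 0, 0], [0, 0, 0], [0, 0, 0], [0, 0, 0], [0, 0, 0], [0, 0, 0], [0, 0, 0], [0, 0, 0], [0, 0, 0], [0, 0, 0], [0, 0, 0], [0, 0, 0], [0, 0, 0], [0, 0, 0], [0, 0, 0], [0, 0, 0], [0, 0, 0]], rotation=[[0, 0, 0], [0, 0, 0], [0, 0, 0], [0, 0, 0], [0, 0, 0], [0, 0, 0], [0, 0, 0], [0, 0, 0], [0, 0, 0], [0, 0, 0], [0, 0, 0], [0, 0, 0], [0, 0, 0], [0, 0, 0], [0, 0, 0], [0, 0, 0], [0, 0, 0], [0, 0, 0], [0, 0, 0], [0, 0, 0]], hand=[1, 1, 1, 1, 1, 1, 1, 1, 1, 1, 1, 1, 1, 1, 1, 1, 1, 1, 1, 1])

```text
clock: 21.02
eef_pos: [0.5383, 0.0207, 0.3085]
orientation: [-2.914, -1.171, -0.0]
wrist_force: [0.1, 0.1, 1.1]
opening: 0.0853
```

```bash
python3 -c "
from h import *
P=None
for k in range(6):
  im=manip.camera('side').astype(int)[150:230,260:390]
  if P is not None: print(np.abs(im-P).mean().round(2),np.abs(im-P).max())
  P=im
for c in('side','top'):
  manip.camera(c)
  for t in('camera_bar','camera_grip','hook_seat','camera_base'):print(c,t,[(np.round(d['point'],4).tolist(),round(d['confidence'],2)) for d in manip.pinpoint(c,t) if d['point'][1]>-.1])
go((.5375,.021,.23,.766))
"
```

```text
0.71 5
0.71 5
0.71 5
0.71 4
0.71 5
side camera_bar []
side camera_grip [([0.535, 0.0238, 0.2287], 0.48)]
side hook_seat [([0.5364, 0.0224, 0.1967], 0.68)]
side camera_base []
top camera_bar [([0.5377, 0.0238, 0.2012], 0.86)]
top camera_grip [([0.5408, 0.0218, 0.2268], 0.78)]
top hook_seat [([0.54, 0.0199, 0.1981], 0.5)]
top camera_base [([0.5367, 0.021, 0.0689], 0.78)]
t 21.82 pos [0.5384 0.0207 0.3085] ang 0.764 tilt 0.0009 F [-0.19 -0.63  0.84] op 0.0857
(0.5375, 0.021, 0.23, 0.766) travel [-0.003 -0.004  0.393] rot [-0.0001 -0.0001 -0.0003]
```

Consecutive frames differ only by noise, and the camera has hung still for over 3 s. Regrasping.

Emit:
play_rows(travel=[[0, 0, 0.1], [0, 0, 0.2], [0, 0, 0.3], [0, 0, 0.4], [0, 0, 0.445], [0, 0, 0.445], [0, 0, 0.445], [0, 0, 0.445], [0, 0, 0.445], [0, 0, 0.445], [0, 0, 0.445], [0, 0, 0.445]], rotation=[[0, 0, 0], [0, 0, 0], [0, 0, 0], [0, 0, 0], [0, 0, 0], [0, 0, 0], [0, 0, 0], [0, 0, 0], [0, 0, 0], [0, 0, 0], [0, 0, 0], [0, 0, 0]], hand=[1, 1, 1, 1, 1, 1, 0.5, 0.35, 0.25, 0.1, 0, 0], newtons=40)

```text
clock: 23.32
eef_pos: [0.5384, 0.0207, 0.2196]
orientation: [-2.914, -1.171, -0.0]
wrist_force: [-0.8, -0.2, 0.1]
opening: 0.0226
```

```bash
python3 -c "
from h import *
go((.539,.0207,.274,.766))"
```

```text
t 23.32 pos [0.5384 0.0207 0.2196] ang 0.764 tilt 0.0006 F [-0.79 -0.25  0.11] op 0.0226
(0.539, 0.0207, 0.274, 0.766) travel [ 0.002  0.002 -0.272] rot [-0.0001 -0.0001 -0.0003]
```

Emit:
play_rows(travel=[[0, 0, -0.03], [0, 0, -0.06], [0, 0, -0.09], [0, 0, -0.12], [0, 0, -0.15], [0, 0, -0.18], [0, 0, -0.21], [0, 0, -0.24], [0, 0, -0.27], [0, 0, -0.27], [0, 0, -0.27]], rotation=[[0, 0, 0], [0, 0, 0], [0, 0, 0], [0, 0, 0], [0, 0, 0], [0, 0, 0], [0, 0, 0], [0, 0, 0], [0, 0, 0], [0, 0, 0], [0, 0, 0]], hand=[0, 0, 0, 0, 0, 0, 0, 0, 0, 0, 0])

```text
clock: 24.7
eef_pos: [0.5382, 0.0207, 0.2734]
orientation: [-2.914, -1.171, 0.0]
wrist_force: [-0.8, -0.5, -5.2]
opening: 0.0228
```

```bash
python3 -c "
from h import *
ims=[]
for c,(x0,y0) in (('side',(240,120)),('top',(260,130))):
  im=manip.camera(c);ims.append(cv2.resize(im[y0:y0+150,x0:x0+150],(400,400),interpolation=3))
  for t in('camera_bar','camera_grip','hook_seat'):print(c,t,[(np.round(d['point'],4).tolist(),round(d['confidence'],2)) for d in manip.pinpoint(c,t) if d['point'][1]>-.1])
cv2.imwrite('pics/c8.png',np.hstack(ims)[...,::-1])
go((.44,.122,.274,.766))
"
```

```text
side camera_bar [([0.5372, 0.0145, 0.2492], 0.6)]
side camera_grip [([0.5366, 0.0238, 0.2779], 0.7)]
side hook_seat []
top camera_bar [([0.5327, 0.023, 0.2534], 0.9)]
top camera_grip [([0.5379, 0.0202, 0.2794], 0.63)]
top hook_seat [([0.5408, 0.0204, 0.2201], 0.55)]
t 25.1 pos [0.5383 0.0207 0.2735] ang 0.764 tilt 0.0007 F [-0.75 -0.12 -5.22] op 0.0227
(0.44, 0.122, 0.274, 0.766) travel [-0.004 -0.706 -0.002] rot [-0.0001 -0.0001 -0.0003]
```

View pics/c8.png

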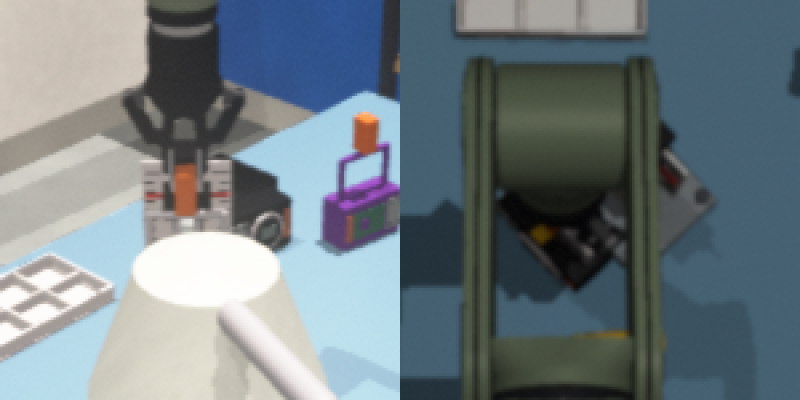

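Emit:
play_rows(travel=[[0, -0.04, 0], [0, -0.12, 0], [0, -0.22, 0], [0, -0.32, 0], [0, -0.42, 0], [0, -0.53, 0], [0, -0.64, 0], [0, -0.7, 0], [0, -0.7, 0]], rotation=[[0, 0, 0], [0, 0, 0], [0, 0, 0], [0, 0, 0], [0, 0, 0], [0, 0, 0], [0, 0, 0], [0, 0, 0], [0, 0, 0]], hand=[0, 0, 0, 0, 0, 0, 0, 0, 0])

```text
clock: 26.22
eef_pos: [0.4409, 0.1224, 0.2738]
orientation: [-2.914, -1.174, -0.001]
wrist_force: [0.7, -1.1, -3.6]
opening: 0.0224
```

```bash
python3 -c "
from h import *
go((.434,.302,.24,.766),(.434,.302,.24,.9))"
```

```text
t 26.23 pos [0.4409 0.1224 0.2738] ang 0.766 tilt 0.0007 F [ 0.65 -1.07 -3.61] op 0.0224
(0.434, 0.302, 0.24, 0.766) travel [ 0.598 -0.671  0.169] rot [-0.     -0.0001 -0.    ]
(0.434, 0.302, 0.24, 0.9) travel [ 0.598 -0.671  0.169] rot [-0.     -0.0001 -0.0213]
```

Emit:
play_rows(travel=[[0.05, -0.05, 0], [0.14, -0.15, 0], [0.24, -0.27, 0], [0.34, -0.39, 0.05], [0.44, -0.5, 0.1], [0.54, -0.6, 0.17], [0.6, -0.67, 0.17], [0.6, -0.67, 0.17], [0.6, -0.67, 0.17]], rotation=[[0, 0, 0], [0, 0, 0], [0, 0, 0], [0, 0, 0], [0, 0, 0], [0, 0, 0], [0, 0, 0], [0, 0, 0], [0, 0, 0]], hand=[0, 0, 0, 0, 0, 0, 0, 0, 0])

```text
clock: 27.35
eef_pos: [0.4347, 0.3016, 0.2404]
orientation: [2.914, 1.173, 0.002]
wrist_force: [1.1, -0.2, -4.1]
opening: 0.0227
```

```bash
python3 -c "
from h import *
ims=[]
for c,(x0,y0) in (('side',(190,190)),('top',(140,180))):
  im=manip.camera(c);ims.append(cv2.resize(im[y0:y0+150,x0:x0+150],(400,400),interpolation=3))
  for t in('camera_bar','camera_grip','hook_seat','camera_base','mat_top'):print(c,t,[(np.round(d['point'],4).tolist(),round(d['confidence'],2)) for d in manip.pinpoint(c,t) if d['point'][1]>-.1])
cv2.imwrite('pics/c9.png',np.hstack(ims)[...,::-1])
go((.434,.302,.16,.766))
"
```

```text
side camera_bar [([0.4317, 0.2981, 0.2189], 0.78)]
side camera_grip [([0.429, 0.3035, 0.2457], 0.72)]
side hook_seat []
side camera_base [([0.4346, 0.3024, 0.0883], 0.59)]
side mat_top [([0.434, 0.3052, 0.0005], 0.66)]
top camera_bar [([0.4316, 0.3039, 0.2212], 0.75)]
top camera_grip [([0.4368, 0.2997, 0.2472], 0.63)]
top hook_seat [([0.5413, 0.0192, 0.2225], 0.61)]
top camera_base [([0.4318, 0.3034, 0.0884], 0.82)]
top mat_top [([0.4324, 0.2976, -0.0005], 0.97)]
t 27.95 pos [0.4345 0.302  0.2399] ang 0.766 tilt 0.0007 F [ 0.37 -0.33 -4.79] op 0.0224
(0.434, 0.302, 0.16, 0.766) travel [-0.002 -0.001  0.399] rot [-0.     -0.0001 -0.    ]
```

View pics/c9.png

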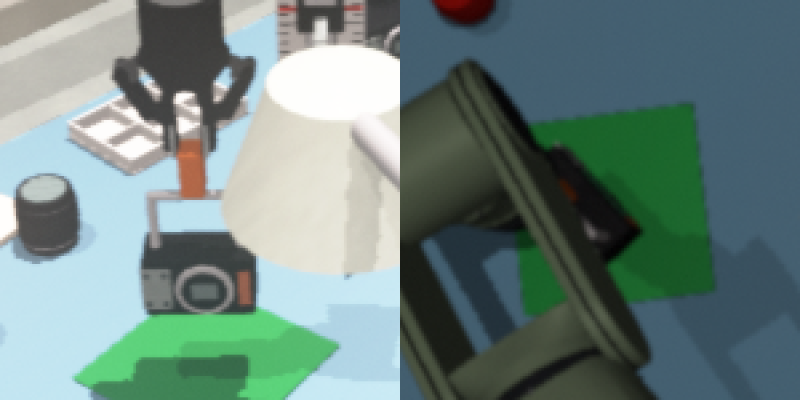

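The camera hangs upright over the mat's centre with its base at z about 0.088. I'll lower it about 84 mm, slowly near the end.

Emit:
play_rows(travel=[[0, 0, 0.06], [0, 0, 0.14], [0, 0, 0.22], [0, 0, 0.3], [0, 0, 0.35], [0, 0, 0.375], [0, 0, 0.39], [0, 0, 0.4], [0, 0, 0.41], [0, 0, 0.41], [0, 0, 0.41]], rotation=[[0, 0, 0], [0, 0, 0], [0, 0, 0], [0, 0, 0], [0, 0, 0], [0, 0, 0], [0, 0, 0], [0, 0, 0], [0, 0, 0], [0, 0, 0], [0, 0, 0]], hand=[0, 0, 0, 0, 0, 0, 0, 0, 0, 0, 0])

```text
clock: 29.32
eef_pos: [0.4346, 0.3022, 0.1581]
orientation: [-2.914, -1.174, -0.002]
wrist_force: [0.3, -0.3, -3.9]
opening: 0.0226
```

```bash
python3 -c "
from h import *
F=[]
for c in ('side','top','side'):
  manip.camera(c);F.append(manip.get_state()['wrist_force'][2])
  print(c,[np.round(d['point'],4).tolist() for d in manip.pinpoint(c,'camera_base') if d['point'][1]>.1]);F.append(manip.get_state()['wrist_force'][2])
print(np.round(F,2))
go((.434,.302,.15,.766))
"
```

```text
side [[0.4314, 0.3027, 0.0064]]
top [[0.4307, 0.3022, 0.0059]]
side [[0.4323, 0.3033, 0.0055]]
[-4.57 -4.54 -5.23 -4.49 -4.08 -4.81]
t 29.62 pos [0.4345 0.3021 0.1579] ang 0.766 tilt 0.0008 F [-1.2  -0.68 -4.81] op 0.0231
(0.434, 0.302, 0.15, 0.766) travel [-0.002 -0.001  0.04 ] rot [-0.     -0.0001 -0.    ]
```

Emit:
play_rows(travel=[[0, 0, 0.005], [0, 0, 0.01], [0, 0, 0.015], [0, 0, 0.018], [0, 0, 0.018], [0, 0, 0.018]], rotation=[[0, 0, 0], [0, 0, 0], [0, 0, 0], [0, 0, 0], [0, 0, 0], [0, 0, 0]], hand=[0, 0, 0, 0, 0, 0])

```text
clock: 30.38
eef_pos: [0.4346, 0.3022, 0.1555]
orientation: [-2.913, -1.173, -0.003]
wrist_force: [-4.2, -2.1, 5.6]
opening: 0.0227
```

```bash
python3 -c "
from h import *
F=[]
for c in ('side','top','side','top'):
  manip.camera(c);F.append(manip.get_state()['wrist_force'][2])
print(np.round(F,2))
go((.434,.302,.15,.766))
"
```

```text
[5.14 6.06 5.67 6.  ]
t 30.57 pos [0.4346 0.3022 0.1555] ang 0.766 tilt 0.0018 F [-2.62 -1.1   6.  ] op 0.0225
(0.434, 0.302, 0.15, 0.766) travel [-0.003 -0.001  0.028] rot [-0.     -0.0003 -0.    ]
```

The camera is on the mat (upward force about 6 N). I'll ease off slightly, open and rise.

Emit:
play_rows(travel=[[0, 0, -0.003], [0, 0, -0.003], [0, 0, -0.003], [0, 0, -0.003], [0, 0, -0.003], [0, 0, -0.003], [0, 0, -0.003], [0, 0, -0.05], [0, 0, -0.15], [0, 0, -0.3], [0, 0, -0.5], [0, 0, -0.7], [0, 0, -0.7]], rotation=[[0, 0, 0], [0, 0, 0], [0, 0, 0], [0, 0, 0], [0, 0, 0], [0, 0, 0], [0, 0, 0], [0, 0, 0], [0, 0, 0], [0, 0, 0], [0, 0, 0], [0, 0, 0], [0, 0, 0]], hand=[0, 0.4, 0.6, 0.8, 1, 1, 1, 1, 1, 1, 1, 1, 1])

```text
clock: 32.2
eef_pos: [0.4359, 0.303, 0.2997]
orientation: [-2.912, -1.173, -0.015]
wrist_force: [0.5, 0.4, -1.1]
opening: 0.0851
```

```bash
python3 -c "
from h import *
for c in ('side','top'):
  im=manip.camera(c);cv2.imwrite('pics/%s9.png'%c,im[...,::-1])
  for t in('camera_base','camera_grip','hook_seat','mat_top','lens','blower','tweezers','screwdriver'):print(c,t,[(np.round(d['point'],4).tolist(),round(d['confidence'],2)) for d in manip.pinpoint(c,t) if d['point'][1]>-.1])
go((.434,.302,.15,.766))
"
```

```text
side camera_base [([0.4335, 0.309, 0.0018], 0.61), ([0.7345, 0.2795, 0.0012], 0.61)]
side camera_grip [([0.4316, 0.3078, 0.1616], 0.84)]
side hook_seat [([0.5373, 0.0237, 0.214], 0.7)]
side mat_top [([0.4346, 0.3076, 0.0002], 0.78)]
side lens [([0.7325, 0.2781, 0.0059], 0.66)]
side blower [([0.6594, 0.4537, 0.0015], 0.8), ([0.4328, 0.5044, 0.0033], 0.73)]
side tweezers [([0.4379, 0.5084, -0.0014], 0.71)]
side screwdriver []
top camera_base []
top camera_grip [([0.4324, 0.3006, 0.162], 0.58)]
top hook_seat [([0.5397, 0.0211, 0.2231], 0.93)]
top mat_top [([0.4341, 0.3012, 0.0011], 0.88)]
top lens [([0.733, 0.278, 0.0036], 0.71)]
top blower [([0.6588, 0.4492, 0.0029], 0.56)]
top tweezers [([0.656, 0.45, 0.0026], 0.25), ([0.7319, 0.2785, 0.0001], 0.23)]
top screwdriver [([0.4333, 0.0028, -0.001], 0.61)]
t 33.1 pos [0.4344 0.3021 0.2955] ang 0.766 tilt 0.0019 F [ 0.31 -0.24 -0.41] op 0.0854
(0.434, 0.302, 0.15, 0.766) travel [-0.003 -0.001  0.728] rot [-0.     -0.0003 -0.    ]
```

View pics/side9.png

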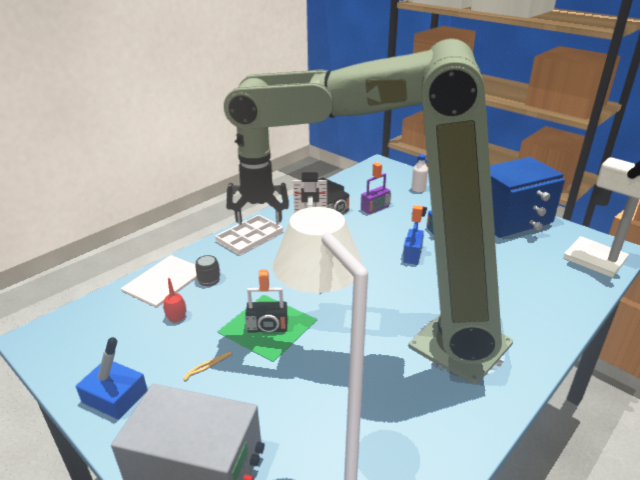

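View pics/top9.png

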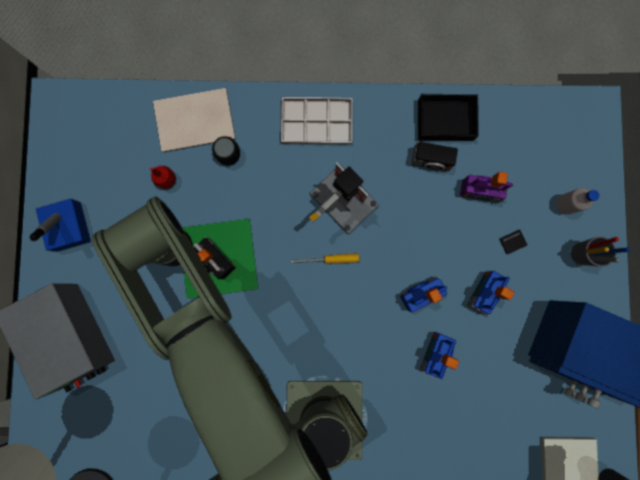

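The side view shows the camera standing upright mid-mat at (267,315), and the gripper is clear. The scale is empty in the top view, with the hook tip at (313,216) as at the start, and the bystanders haven't moved. Handing in.

```bash
python3 -c "
from bench import manip
print(manip.job_done())"
```

```text
the job is handed in; nothing more can be done
None
```

I weighed the camera with the orange grip on the hook and set it down on the green mat. I then handed the job in at about 33 s of the 67 s allowed; no verdict is reported.

- **Hanging:** I lowered it until the hook carried the load, then let go and moved the gripper well clear. It hung for over 3 s. At the end of that, successive pictures differed only by noise. The hook had sunk about 22 mm, which means roughly 0.45 kg.
- **On the mat:** The last pictures show it upright and released, with its base about 1–3 mm from the mat's centre. I pressed it down with about 10 N at most, far below the 80 N limit.
- **Scale and bystanders:** The hook is empty. The lens, blower, tweezers and screwdriver measured within a few millimetres of where they began. I compared the spare body and battery door only by eye in the top picture, and they looked unmoved.

Some checks were weak or disagreed:
- **Blocked views:** The lamp and arm partly blocked both cameras at the hook, so I judged the hooking from forces and partial views.
- **Sideways force:** Just before release the sideways force switched from about -1.5 N to +1.5 N when I shifted 2–3 mm, so I moved back halfway.
- **Hook zero:** The last two hook height readings were 214 mm (side) and 223 mm (top), against 218 mm when empty. That is about the networks' accuracy, so it does not strictly confirm the hook is within 4 mm of zero.
- **Final camera position:** The last top picture gave no reading for the camera's base. Its final position comes from the side view and from the grip as seen from above.

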